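# Turn the ocarina out of its press mould into the display box

### The job

Lift the bone-white ocarina out of the open grey plaster mould, keeping it upright with its finger holes on top, and lay it lengthwise in the one empty, cork-lined bay of the open display box. Set it down in your grip rather than dropping it, then let go; leave the rooster whistles and the other goods where they are.

Things in the scene. Friction and masses are not known exactly. Their poses are not given: they have to be found in the camera images.
- ocarina: bone-white clay ocarina, dark finger holes on top, 0.18 kg; 128 long (own x) x 46 wide (y) x 48 mm high. Origin: underside, mid-length; z up. Round-ended flat-sided body x -64 to +36 mm; mouthpiece (22 wide, at heights 12 to 28 mm) on to x +64. Starts in the mould, lower 20 mm sunk with 2 mm clearance all round, upper 28 mm proud.
- ocarina_grip (a point): grip point on the ocarina, near its centre of mass: on its middle plane, 12 mm behind its origin (own x = -12 mm) and 43 mm above its underside; pinch across own y (46 mm). A TCP here has fingertips 4 mm above the mould's face.
- mould: lower half of a light grey plaster press mould, fixed to the shelf; block 168 mm (own x) x 98 mm (own y) x 45 mm high, origin at the centre of its underside, z up. Cavity in its top: body part 104 x 50 mm, 20 mm deep (floor 25 mm above the shelf), with a shallower mouthpiece channel towards +x.
- display_box: shallow fixed maple box, 182 (own x) x 306 mm (y), walls 30 high, 6 thick, floor 6 mm; origin: centre of underside. Two dividers 20 high, 6 mm thick make three bays along own y (centres -100, 0, +100 mm), each 170 (x) x 94 mm (y); two hold a rooster each. Cam lever catch on the -x wall; lid folded flat on the shelf at +x (to x = 281 mm, 16 mm high).
- bay_pad: cork pad lining the floor of the empty bay, fixed, 168 mm (own x) x 92 mm (own y) x 3 mm; origin at the centre of its underside, which lies 6 mm above the shelf (cork surface 9 mm above the shelf). Axes parallel to the box's; it lies in any one of the three bays.
- mould_lid: loose upper half of the mould, empty, lying cavity up beside the mould; same size, 0.7 kg; origin at the centre of its underside. A bystander.
- rooster1: ochre clay rooster whistle, about 90 mm long (own x, beak at +x), 36 mm wide, 72 mm high; loose, origin at the centre of its underside. Stands in a bay of the box. A bystander.
- rooster2: ochre clay rooster whistle, about 90 mm long (own x, beak at +x), 36 mm wide, 72 mm high; loose, origin at the centre of its underside. Stands in a bay of the box. A bystander.
- rooster3: ochre clay rooster whistle, about 90 mm long (own x, beak at +x), 36 mm wide, 72 mm high; loose, origin at the centre of its underside. Stands on the shelf near the mould. A bystander.
- rooster4: ochre clay rooster whistle, about 90 mm long (own x, beak at +x), 36 mm wide, 72 mm high; loose, origin at the centre of its underside. Stands on the shelf near the mould. A bystander.
- slide_whistle: maple slide whistle, 201 mm long (own y), 18 mm thick, lying loose in the folded-back lid; origin at its underside. A bystander.
- copper_ring: copper mouthpiece ring, 64 mm across and 14 mm high, lying loose in the folded-back lid; origin at the centre of its underside. A bystander.
Things that resemble listed ones, but are neither listed nor needed, are in the scene too. Of the things like the ocarina, leave any that is purple or yellow; of the rest the smaller one is meant.

How it is judged:
By the outcome, as a careful person would: the job done as asked, in the order asked, and still so for the second after the job is handed in, with the robot touching nothing.
It also fails if it takes over 42 s, if anything falls off the work surface, if the arm or the gripper's body presses on something with over 40 N, if the wrist force passes 120 N, or if a joint passes its speed limit or range.

### The arm

A 7-joint arm with a two-finger parallel gripper is mounted at the origin on the work surface. World frame = base frame: x ahead of the robot, y to its left, z up, the work surface at z = 0. Lengths are in mm, angles in rad, forces in N, time in s.
With the tool pointing down it reaches from about 400 to 850 mm from the base axis. Payload 4.5 kg.
Tool frame: the origin (TCP) lies between the finger pads, 19 mm behind the fingertips; this is the grasp point; z points along the fingers, y is the line along which they close (so a half turn about z gives the same grasp; the last joint's range is limited). The gripper opens to 88 mm and grips with 3 to 60 N. Pads are 18 mm wide; open, the fingers measure 123 mm over their backs; the gripper's body (75 mm by 187 mm) begins 45 mm behind the grasp point.
Start: joints at [1.264, 0.689, -0.195, 1.565, 0.157, 0.902, -0.215], TCP at [208.93, -589.067, 257.443] pointing down, gripper open.
Joint ranges: [-3.01, 3.01], [-0.46, 2.08], [-1.47, 1.51], [0.13, 2.56], [-1, 4.14], [0.04, 2.09], [-2.66, 2.66]. Speed limits (rad/s): [2.57, 2.57, 3.14, 3.14, 3.14, 3.14, 3.14].

### API

Orientations are given as a unit quaternion [w, x, y, z].
In Python, from cell import robot gives the robot as it stands.
- The arm moves only by the tool drive_tool, never from a script. Its argument "motion" is a list of rows, each an object of numbers: "tx", "ty", "tz": the shift along the tool's x, y, z in m; "ax", "ay", "az": the turn, a rotation vector about the tool's x, y, z in rad; "hand": the opening, from -1 (shut) to 1 (fully open). In form: [{"tx": .., "ty": .., "tz": .., "ax": .., "ay": .., "az": .., "hand": ..}, ...]. A call has 1 to 5 rows; each row shifts and turns the commanded pose from where the row before left it, along the tool's axes as they then stand; what a row does not reach is not made up. A row lasts 1/12 s, in which the tool goes at most 41.7 mm and 7.16 degrees, less where a joint would pass 70% of its speed; a pose out of reach is approached as far as the arm can. A call is refused whole if a number of a shift passes 0.0417 or a number of a turn 0.125, either way. A call with a gripper value outside its range is refused whole. The fingers move at their own pace and stop on an object; "squeeze" is the grip in N (left out, the last holds). Time passes only in rows, so rows that do not move let the fingers close. It gives the time, the measured TCP pose, the force, the opening and the grip force at its end, in the units of the state.
- robot.get_obs(): the state, without advancing time (a new reading comes with each control period).
- robot.grab_frame(name): name is "scene" or "top" or "wrist"; returns a dict with "pixels" (480x640x3 uint8, red, green, blue), "depth" (480x640 float32, mm along the optical axis (not along the pixel's ray), 0 where there is no reading), "fx", "fy", "cx", "cy" (pixels), "extrinsics" (4x4, takes a point from world to camera coordinates). Camera axes: x right, y down, z forward; pixel columns grow to the right and rows downward; lengths in mm; the calibration is good to about 2 mm. The wrist camera is an equidistant fisheye: a pixel r from the principal point sees the ray r / f radians off the axis. A picture is of the moment at which its call begins.
- robot.job_done(): hands the job in; it is judged then, once.
Trained networks look in the newest picture that a camera, given by its name, has taken for a name from the list of things; names that differ only in an ending like _2 or _b are one class to them, and where a whole thing is asked for, a point or a joint stands for the part that bears it (a point fixed in the world has none). Each returns a list of dicts, best first, with "confidence" (0 to 1); they miss things now and then, are a little off and sometimes report something else, mostly with a low value. They report only what shows in the picture. A call takes as long as a camera call. They do not tell look-alikes from the thing itself.
- robot.find_in(camera, name): "at" ([x, y, z] in mm, in world coordinates, good to about 4 mm: the middle of the surface that is visible of it).
- robot.landmark_of(camera, name): "at" ([x, y, z] in mm, in world coordinates, good to about 4 mm: a listed point, or the origin of a listed thing).
The state is a dict: "time": time; "q": joint angles; "qvel": joint speeds; "effort": joint torques, N m; "position": TCP position; "ee_rot": TCP orientation; "wrist_force": force on the tool from outside, world axes, zero at the start; "torque": the same for the moment, N m; "grip_width": finger opening in mm; "grip_force": force on a finger pad.
Only numpy, scipy, OpenCV 4.12 (cv2) and the standard library are available. Lean on these libraries where they do the work, as an engineer would, in place of code of your own. Each camera call takes 0.05 s, during which the arm holds its last target. There are 200 camera calls.

## Working session

There is one attempt and no reset: what is moved stays moved. The work goes in short steps, Python scripts to look and compute and a tool call to move; the robot and the scene stay as the last step left them, time stands still between calls to the robot, and variables do not carry over. Pictures are saved under pics/ and viewed, at most 10 in all, crops included, and the job is handed in when it is done.

Besides the shell and the picture viewer there is one more tool, called as name([rows], argument=value, ...), one row to a line, values as JSON. drive_tool: Moves the arm, as the interface text tells. Its arguments: {"type":"object","properties":{"motion":{"type":"array"},"squeeze":{"type":"number"}},"required":["motion"]}

```bash
ls; mkdir -p pics
cat > h.py <<'E'
import numpy as np,cv2
from cell import robot
def save(f,n,s=1): cv2.imwrite('pics/'+n,f["pixels"][:,:,::-1])
def cloud(f):
    v,u=np.mgrid[:480,:640]; d=f["depth"]
    P=np.stack([(u-f["cx"])/f["fx"]*d,(v-f["cy"])/f["fy"]*d,d],-1)
    T=np.linalg.inv(np.array(f["extrinsics"])); W=P@T[:3,:3].T+T[:3,3]; W[d<=0]=np.nan
    return W
E
python3 - <<'E'
from h import *
o=robot.get_obs();print({k:np.round(o[k],3) for k in("time","position","ee_rot","grip_width")})
for c in("scene","top"):
    f=robot.grab_frame(c);save(f,c+'1.png');np.savez('/tmp/'+c+'.npz',**f)
    for n in("ocarina","ocarina_grip","mould","mould_lid","bay_pad","display_box"):
        print(c,n,[(np.round(d["at"]).tolist(),round(d["confidence"],2)) for d in robot.landmark_of(c,n)[:4]])
E
```

```text
pics
{'time': np.float64(0.0), 'position': array([ 208.643, -588.509,  256.613]), 'ee_rot': array([-0.001,  0.986,  0.17 , -0.   ]), 'grip_width': np.float64(88.203)}
scene ocarina [([255.0, -256.0, 0.0], 0.9), ([827.0, -145.0, -1.0], 0.83), ([470.0, -192.0, 26.0], 0.8), ([318.0, -423.0, -2.0], 0.8)]
scene ocarina_grip [([462.0, -200.0, 68.0], 0.95), ([249.0, -244.0, 59.0], 0.92), ([313.0, -416.0, 42.0], 0.69)]
scene mould [([475.0, -193.0, -2.0], 0.83)]
scene mould_lid [([511.0, -327.0, -1.0], 0.8)]
scene bay_pad [([490.0, 46.0, 5.0], 0.89)]
scene display_box [([497.0, 140.0, -5.0], 0.73), ([488.0, 47.0, 6.0], 0.51), ([474.0, -195.0, -4.0], 0.29)]
top ocarina [([318.0, -420.0, -1.0], 0.91), ([470.0, -191.0, 25.0], 0.88), ([254.0, -248.0, -0.0], 0.62), ([823.0, -143.0, -3.0], 0.62)]
top ocarina_grip [([316.0, -414.0, 43.0], 0.83), ([458.0, -190.0, 69.0], 0.78), ([249.0, -244.0, 52.0], 0.66), ([828.0, -162.0, 60.0], 0.58)]
top mould [([468.0, -191.0, -0.0], 0.83)]
top mould_lid [([518.0, -323.0, -2.0], 0.87)]
top bay_pad [([490.0, 47.0, 6.0], 0.61)]
top display_box [([496.0, 144.0, 1.0], 0.84)]
```

View pics/top1.png

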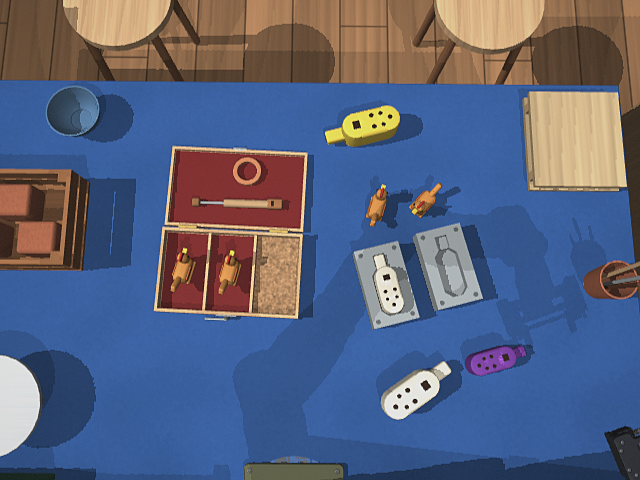

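View pics/scene1.png

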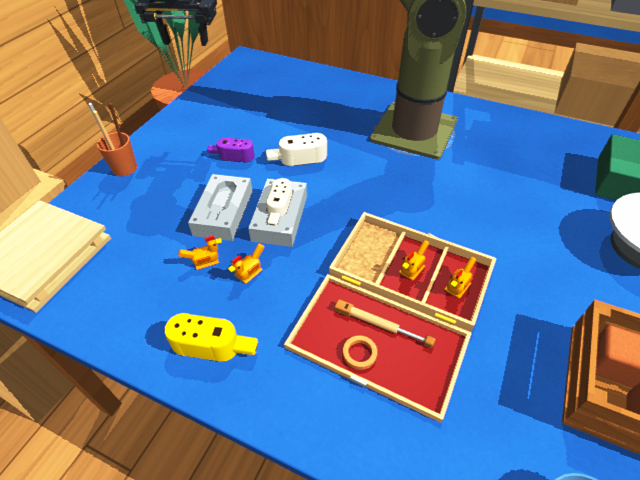

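The top view shows the bone-white ocarina in the mould at about (388,285), mouthpiece towards +x. The empty cork bay is at (278,275) on the robot's -y side of the box, with the purple, yellow and larger white look-alikes lying elsewhere. The scene view confirms this: ocarina at (277,197), cork at (368,247). Next I'll measure from both depth clouds.

Run:
```python
from h import *
def rect(P,n):
    r=cv2.minAreaRect(P[:,:2].astype(np.float32)); b=cv2.boxPoints(r)
    e=[b[1]-b[0],b[2]-b[1]]; L=max(e,key=np.linalg.norm); S=min(e,key=np.linalg.norm); a=np.degrees(np.arctan2(L[1],L[0]));a=(a+90)%180-90
    print(n,len(P),'c',np.round(r[0],1),'L %.1f W %.1f ang %.2f'%(np.linalg.norm(L),np.linalg.norm(S),a),'z med %.1f p98 %.1f'%(np.median(P[:,2]),np.percentile(P[:,2],98)))
for c in("top","scene"):
    f=dict(np.load('/tmp/%s.npz'%c)); W=cloud(f); R=f["pixels"].astype(int)
    hsv=cv2.cvtColor(f["pixels"],cv2.COLOR_RGB2HSV)
    near=lambda x,y,r:np.hypot(W[...,0]-x,W[...,1]-y)<r
    z=W[...,2]
    m=near(465,-192,95)&(z>64)&(z<80); rect(W[m],c+' oc top')
    m=near(465,-192,95)&(z>50)&(z<80); rect(W[m],c+' oc >50')
    m=near(470,-192,105)&(z>38)&(z<49)&(W[...,1]>-255); rect(W[m],c+' mould face')
    m=near(515,-325,105)&(z>38)&(z<49)&(W[...,1]<-255); rect(W[m],c+' lid face')
    m=near(490,46,100)&(z>5)&(z<13)&(hsv[...,0]<25)&(hsv[...,1]<170)
    m=cv2.morphologyEx(m.astype(np.uint8),cv2.MORPH_OPEN,np.ones((3,3)))>0; rect(W[m],c+' cork')
    m=near(497,143,240)&(z>24)&(z<36); m=m&(W[...,0]<640); rect(W[m],c+' rim')
```

```text
top oc top 962 c [ 456.2 -193.7] L 98.3 W 46.4 ang 14.67 z med 72.5 p98 77.0
top oc >50 1139 c [ 465.4 -203.3] L 141.7 W 141.2 ang -39.86 z med 71.9 p98 76.9
top mould face 2386 c [ 469.9 -190.2] L 167.9 W 98.8 ang 14.70 z med 44.7 p98 48.6
top lid face 2448 c [ 510.9 -324.5] L 168.3 W 100.7 ang 14.66 z med 44.6 p98 48.4
top cork 2768 c [492.4  64.7] L 169.9 W 132.3 ang -2.42 z med 8.9 p98 12.6
top rim 1640 c [518.  143.8] L 307.3 W 250.7 ang 88.05 z med 29.7 p98 35.3
scene oc top 577 c [ 460.8 -194.5] L 97.2 W 46.0 ang 12.83 z med 74.1 p98 77.3
scene oc >50 798 c [ 480.9 -194. ] L 151.8 W 79.7 ang 11.63 z med 73.1 p98 77.1
scene mould face 1440 c [ 473. -192.] L 170.8 W 99.3 ang 14.52 z med 46.4 p98 48.8
scene lid face 1626 c [ 512.  -325.9] L 172.7 W 100.2 ang 14.93 z med 46.2 p98 48.6
scene cork 2060 c [484.   41.5] L 157.8 W 93.3 ang -2.53 z med 10.5 p98 12.7
scene rim 2035 c [495.7 142.1] L 307.2 W 203.3 ang 87.60 z med 30.5 p98 34.4
```

drive_tool([
  {"az":0.0855},
  {"tx":0.0285,"ty":-0.0265},
  {"tx":0.0285,"ty":-0.0265},
  {"tx":0.0285,"ty":-0.0265},
  {"tx":0.0285,"ty":-0.0265},
])

```text
invalid input at $.motion[0]: expected keys tx, ty, tz, ax, ay, az, hand
```

drive_tool([
  {"tx":0.0285,"ty":-0.0265},
  {"tx":0.0285,"ty":-0.0265},
  {"tx":0.0285,"ty":-0.0265},
  {"tx":0.0285,"ty":-0.0265},
  {"tx":0.0285,"ty":-0.0265},
])

```text
invalid input at $.motion[0]: expected keys tx, ty, tz, ax, ay, az, hand
```

drive_tool([
  {"tx":0.0285,"ty":-0.0265},
  {"tx":0.0285,"ty":-0.0265},
  {},
  {},
])

```text
invalid input at $.motion[0]: expected keys tx, ty, tz, ax, ay, az, hand
```

```bash
cat >> h.py <<'E'
from scipy.spatial.transform import Rotation as Ro
def delta(tgt,ang=None):
    o=robot.get_obs(); q=np.array(o["ee_rot"]); R=Ro.from_quat(q[[1,2,3,0]]).as_matrix(); p=np.array(o["position"])
    a=np.degrees(np.arctan2(R[1,0],R[0,0])); print('t',round(o["time"],2),'p',p.round(1),'xang %.2f'%a,'tilt',R[:2,2].round(4),'w',round(float(o["grip_width"]),1))
    d=R.T@(np.array(tgt)-p); print('tool delta',d.round(1)); 
    if ang is not None: print('az',round(np.radians(a-ang),4))
E
python3 - <<'E'
from h import *
delta([459,-193.5,120],14.7)
f=robot.grab_frame('wrist');save(f,'w1.png');np.savez('/tmp/w.npz',**f)
print(f["fx"],f["cx"],f["cy"])
f=dict(np.load('/tmp/top.npz'));W=cloud(f);hsv=cv2.cvtColor(f["pixels"],cv2.COLOR_RGB2HSV);z=W[...,2]
m=(np.hypot(W[...,0]-490,W[...,1]-46)<110)&(z<14)&(z>4)&(hsv[...,0]>8)&(hsv[...,0]<25)&(hsv[...,1]<150)
m=cv2.morphologyEx(m.astype(np.uint8),cv2.MORPH_OPEN,np.ones((3,3)))
n,l,s,_=cv2.connectedComponentsWithStats(m);k=1+np.argmax(s[1:,4]);P=W[l==k]
print(cv2.minAreaRect(P[:,:2].astype(np.float32)),np.median(P[:,2]),np.nanmedian(P,0))
E
```

```text
t 0.7 p [ 208.9 -589.1  257.5] xang 19.53 tilt [ 0.     -0.0001] w 88.3
tool delta [ 367.9 -289.3  137.4]
az 0.0842
371.64829954431775 323.0289778069266 236.40128323641235
((491.535888671875, 45.37821960449219), (93.60818481445312, 169.8800811767578), 87.58121490478516) 8.91718107383224 [489.34580587  44.45097784   8.91718107]
```

View pics/w1.png

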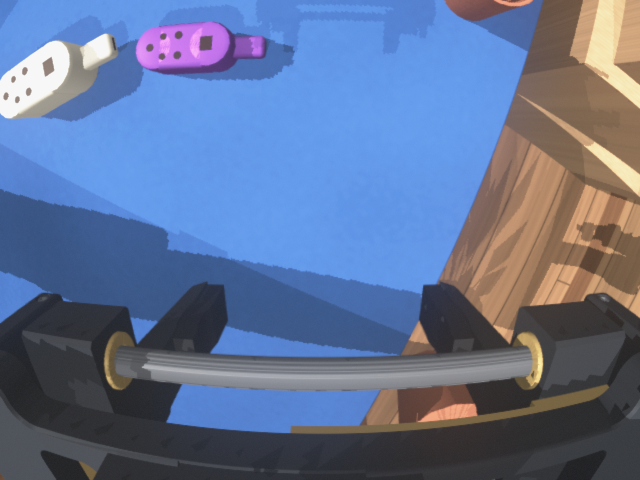

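All keys are required, so the arm hasn't moved. The wrist picture still shows the start pose, with the purple ocarina at (200,48) and the big white one at (50,80).

drive_tool([
  {"tx":0,"ty":0,"tz":0,"ax":0,"ay":0,"az":0.0845,"hand":1},
  {"tx":0.0285,"ty":-0.0265,"tz":0,"ax":0,"ay":0,"az":0,"hand":1},
  {"tx":0.0285,"ty":-0.0265,"tz":0,"ax":0,"ay":0,"az":0,"hand":1},
  {"tx":0.0285,"ty":-0.0265,"tz":0,"ax":0,"ay":0,"az":0,"hand":1},
  {"tx":0.0285,"ty":-0.0265,"tz":0,"ax":0,"ay":0,"az":0,"hand":1},
])

```text
time: 1.17
position: [293.0, -456.2, 257.6]
ee_rot: [0.0, 0.992, 0.127, 0.0]
wrist_force: [1.5, -0.6, -0.1]
grip_width: 88.1
grip_force: 0.0
```

drive_tool([
  {"tx":0.0285,"ty":-0.0265,"tz":0,"ax":0,"ay":0,"az":0,"hand":1},
  {"tx":0.0285,"ty":-0.0265,"tz":0,"ax":0,"ay":0,"az":0,"hand":1},
  {"tx":0.0285,"ty":-0.0265,"tz":0,"ax":0,"ay":0,"az":0,"hand":1},
  {"tx":0.0285,"ty":-0.0265,"tz":0,"ax":0,"ay":0,"az":0,"hand":1},
  {"tx":0,"ty":0,"tz":0,"ax":0,"ay":0,"az":0,"hand":1},
])

```text
time: 1.58
position: [381.5, -318.1, 257.8]
ee_rot: [-0.002, 0.991, 0.135, 0.002]
wrist_force: [0.2, -0.1, 0.5]
grip_width: 88.0
grip_force: 0.0
```

Run:
```python
from h import *
delta([459,-193.5,120],14.7)
```

```text
t 1.58 p [ 381.5 -318.1  257.8] xang 15.47 tilt [0.0039 0.0044] w 88.0
tool delta [107.3 -99.  138.7]
az 0.0135
```

drive_tool([
  {"tx":0.0265,"ty":-0.0245,"tz":0.012,"ax":0,"ay":0,"az":0,"hand":1},
  {"tx":0.0265,"ty":-0.0245,"tz":0.012,"ax":0,"ay":0,"az":0,"hand":1},
  {"tx":0.0265,"ty":-0.0245,"tz":0.012,"ax":0,"ay":0,"az":0,"hand":1},
  {"tx":0.0265,"ty":-0.0245,"tz":0.012,"ax":0,"ay":0,"az":0,"hand":1},
  {"tx":0,"ty":0,"tz":0,"ax":0,"ay":0,"az":0,"hand":1},
])

```text
time: 2.0
position: [457.7, -196.2, 207.9]
ee_rot: [-0.003, 0.991, 0.134, 0.001]
wrist_force: [0.1, 1.2, 0.2]
grip_width: 87.9
grip_force: 0.0
```

drive_tool([
  {"tx":0,"ty":0,"tz":0,"ax":0,"ay":0,"az":0,"hand":1},
])

```text
time: 2.08
position: [454.6, -202.1, 208.9]
ee_rot: [-0.001, 0.991, 0.131, -0.0]
wrist_force: [-0.5, -0.4, -0.1]
grip_width: 88.1
grip_force: 0.0
```

```bash
cat >> h.py <<'E'
def wcloud(f):
    v,u=np.mgrid[:480,:640]; d=f["depth"]; x=(u-f["cx"])/f["fx"]; y=(v-f["cy"])/f["fy"]; r=np.hypot(x,y)+1e-9; k=np.tan(np.minimum(r,1.5))/r
    P=np.stack([x*k*d,y*k*d,d],-1); T=np.linalg.inv(np.array(f["extrinsics"])); W=P@T[:3,:3].T+T[:3,3]; W[d<=0]=np.nan; return W
E
python3 - <<'E'
from h import *
delta([459,-193.5,120],14.7)
f=robot.grab_frame('wrist');save(f,'w2.png');np.savez('/tmp/w.npz',**f)
W=wcloud(f);z=W[...,2]
for n,lo,hi in(('top',64,82),('face',38,49)):
    m=(np.hypot(W[...,0]-465,W[...,1]+192)<105)&(z>lo)&(z<hi)&(W[...,1]>-258)
    n_,l,s,_=cv2.connectedComponentsWithStats(m.astype(np.uint8));k=1+np.argmax(s[1:,4]);P=W[l==k]
    print(n,cv2.minAreaRect(P[:,:2].astype(np.float32)),np.median(P[:,2]),len(P))
E
```

```text
t 2.08 p [ 454.6 -202.1  208.9] xang 15.02 tilt [-0.0004  0.0012] w 88.1
tool delta [ 6.5 -7.1 88.9]
az 0.0055
top ((458.8113098144531, -194.30465698242188), (97.766845703125, 46.12330627441406), 14.804625511169434) 73.98473368140037 6974
face ((471.3446960449219, -190.835205078125), (168.5191650390625, 99.062744140625), 14.480669975280762) 46.19352537267844 15728
```

View pics/w2.png

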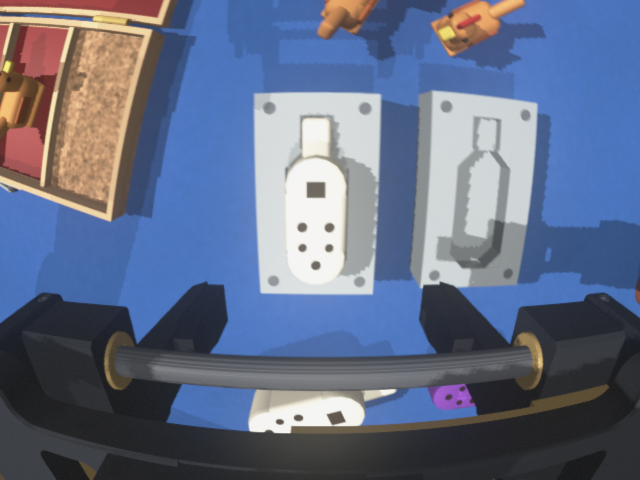

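The wrist view shows the ocarina in the mould, body centre near (316,225), between the fingers. Wrist, top and scene measurements agree to within about 2 mm, so I'm descending.

drive_tool([
  {"tx":0.0075,"ty":-0.0068,"tz":0.02,"ax":0,"ay":0,"az":0.005,"hand":1},
  {"tx":0,"ty":0,"tz":0.03,"ax":0,"ay":0,"az":0,"hand":1},
  {"tx":0,"ty":0,"tz":0.03,"ax":0,"ay":0,"az":0,"hand":1},
  {"tx":0,"ty":0,"tz":0.03,"ax":0,"ay":0,"az":0,"hand":1},
  {"tx":0,"ty":0,"tz":0,"ax":0,"ay":0,"az":0,"hand":1},
])

```text
time: 2.55
position: [455.7, -197.3, 95.7]
ee_rot: [-0.001, 0.992, 0.124, -0.004]
wrist_force: [-0.8, -0.7, -0.3]
grip_width: 88.3
grip_force: 0.0
```

drive_tool([
  {"tx":0,"ty":0,"tz":0,"ax":0,"ay":0,"az":0,"hand":1},
  {"tx":0,"ty":0,"tz":0,"ax":0,"ay":0,"az":0,"hand":1},
])

```text
time: 2.72
position: [459.2, -197.6, 100.8]
ee_rot: [0.001, 0.992, 0.124, 0.001]
wrist_force: [-0.9, 0.4, 0.7]
grip_width: 88.2
grip_force: 0.0
```

Run:
```python
from h import *
delta([460,-193.6,68],14.7);delta([460,-193.6,68],14.7)
```

```text
t 2.72 p [ 459.2 -197.6  100.8] xang 14.28 tilt [ 0.0015 -0.0013] w 88.2
tool delta [ 1.8 -3.7 32.8]
az -0.0074
t 2.72 p [ 459.2 -197.6  100.8] xang 14.28 tilt [ 0.0015 -0.0013] w 88.2
tool delta [ 1.8 -3.7 32.8]
az -0.0074
```

drive_tool([
  {"tx":0.0015,"ty":-0.0035,"tz":0.015,"ax":0,"ay":0,"az":-0.006,"hand":1},
  {"tx":0,"ty":0,"tz":0,"ax":0,"ay":0,"az":0,"hand":1},
  {"tx":0,"ty":0,"tz":0,"ax":0,"ay":0,"az":0,"hand":1},
  {"tx":0,"ty":0,"tz":0,"ax":0,"ay":0,"az":0,"hand":1},
])

```text
time: 3.05
position: [460.1, -192.9, 85.9]
ee_rot: [0.001, 0.992, 0.128, 0.001]
wrist_force: [0.8, -0.2, -0.5]
grip_width: 87.7
grip_force: 0.0
```

Run:
```python
from h import *
P=[]
for i in range(6):
    f=robot.grab_frame('wrist'); P.append(robot.get_obs()["position"])
print(np.round(P,1)); delta([460,-193.6,68],14.7)
```

```text
[[ 460.1 -192.9   85.8]
 [ 460.1 -192.8   85.6]
 [ 459.9 -192.7   85.4]
 [ 459.9 -192.6   85.2]
 [ 459.8 -192.6   85. ]
 [ 459.7 -192.4   84.8]]
t 3.35 p [ 459.7 -192.4   84.8] xang 14.73 tilt [ 0.0005 -0.0003] w 87.8
tool delta [ 0.   1.2 16.8]
az 0.0006
```

drive_tool([
  {"tx":0,"ty":0.001,"tz":0.0165,"ax":0,"ay":0,"az":0,"hand":1},
  {"tx":0,"ty":0,"tz":0,"ax":0,"ay":0,"az":0,"hand":1},
  {"tx":0,"ty":0,"tz":0,"ax":0,"ay":0,"az":0,"hand":1},
  {"tx":0,"ty":0,"tz":0,"ax":0,"ay":0,"az":0,"hand":1},
  {"tx":0,"ty":0,"tz":0,"ax":0,"ay":0,"az":0,"hand":1},
])

```text
time: 3.77
position: [459.9, -193.3, 68.3]
ee_rot: [0.0, 0.992, 0.128, 0.0]
wrist_force: [0.6, 0.7, 0.1]
grip_width: 88.7
grip_force: 0.0
```

Run:
```python
from h import *
f=robot.grab_frame('wrist');delta([460,-193.6,68],14.7)
for n in("ocarina_grip",):print([(np.round(d["at"],1).tolist(),round(d["confidence"],2)) for d in robot.landmark_of('wrist',n)[:3]])
```

```text
t 3.82 p [ 460.  -193.3   68.4] xang 14.75 tilt [ 0.0006 -0.0002] w 88.4
tool delta [-0.   0.3  0.4]
az 0.0008
[([456.9, -190.4, 69.1], 0.94)]
```

On target. Closing: hand at -1 with a 20 N squeeze.

drive_tool([
  {"tx":0,"ty":0,"tz":0,"ax":0,"ay":0,"az":0,"hand":-1},
  {"tx":0,"ty":0,"tz":0,"ax":0,"ay":0,"az":0,"hand":-1},
  {"tx":0,"ty":0,"tz":0,"ax":0,"ay":0,"az":0,"hand":-1},
  {"tx":0,"ty":0,"tz":0,"ax":0,"ay":0,"az":0,"hand":-1},
  {"tx":0,"ty":0,"tz":0,"ax":0,"ay":0,"az":0,"hand":-1},
], squeeze=20)

```text
time: 4.28
position: [459.8, -193.2, 68.0]
ee_rot: [0.0, 0.992, 0.128, 0.0]
wrist_force: [0.1, -0.3, -0.7]
grip_width: 56.9
grip_force: 0.0
```

drive_tool([
  {"tx":0,"ty":0,"tz":0,"ax":0,"ay":0,"az":0,"hand":-1},
  {"tx":0,"ty":0,"tz":0,"ax":0,"ay":0,"az":0,"hand":-1},
  {"tx":0,"ty":0,"tz":0,"ax":0,"ay":0,"az":0,"hand":-1},
  {"tx":0,"ty":0,"tz":0,"ax":0,"ay":0,"az":0,"hand":-1},
])

```text
time: 4.62
position: [459.8, -193.6, 67.9]
ee_rot: [0.0, 0.992, 0.128, 0.0]
wrist_force: [0.2, -1.4, -1.0]
grip_width: 46.0
grip_force: 20.0
```

drive_tool([
  {"tx":0,"ty":0,"tz":-0.005,"ax":0,"ay":0,"az":0,"hand":-1},
  {"tx":0,"ty":0,"tz":-0.01,"ax":0,"ay":0,"az":0,"hand":-1},
  {"tx":0,"ty":0,"tz":-0.01,"ax":0,"ay":0,"az":0,"hand":-1},
  {"tx":0,"ty":0,"tz":-0.015,"ax":0,"ay":0,"az":0,"hand":-1},
  {"tx":0,"ty":0,"tz":-0.02,"ax":0,"ay":0,"az":0,"hand":-1},
])

```text
time: 5.03
position: [459.1, -192.6, 128.7]
ee_rot: [-0.001, 0.992, 0.129, -0.001]
wrist_force: [1.0, -0.1, -2.1]
grip_width: 46.1
grip_force: 20.0
```

drive_tool([
  {"tx":0,"ty":0,"tz":-0.02,"ax":0,"ay":0,"az":0,"hand":-1},
  {"tx":0,"ty":0,"tz":-0.015,"ax":0,"ay":0,"az":0,"hand":-1},
  {"tx":0,"ty":0,"tz":0,"ax":0,"ay":0,"az":0,"hand":-1},
  {"tx":0,"ty":0,"tz":0,"ax":0,"ay":0,"az":0,"hand":-1},
  {"tx":0,"ty":0,"tz":0,"ax":0,"ay":0,"az":0,"hand":-1},
])

```text
time: 5.45
position: [459.3, -193.0, 162.7]
ee_rot: [-0.0, 0.992, 0.128, -0.0]
wrist_force: [-0.5, -0.4, -2.5]
grip_width: 45.7
grip_force: 20.0
```

Run:
```python
from h import *
f=robot.grab_frame('wrist');save(f,'w3.png')
W=wcloud(f)
o=np.array(robot.get_obs()["position"]);P=W[(np.abs(W[...,2]-o[2])<25)&(np.hypot(W[...,0]-o[0],W[...,1]-o[1])<90)]
a=np.radians(-2.42);x=np.array([np.cos(a),np.sin(a)]);g=np.array([491.2,45.2])-12*x;print(g)
delta([*g,165],-2.42)
```

```text
[479.21070218  45.70669293]
t 5.5 p [ 459.1 -192.9  162.3] xang 14.76 tilt [-0.0016  0.0005] w 45.8
tool delta [  80.2 -225.6   -2.6]
az 0.2999
```

View pics/w3.png

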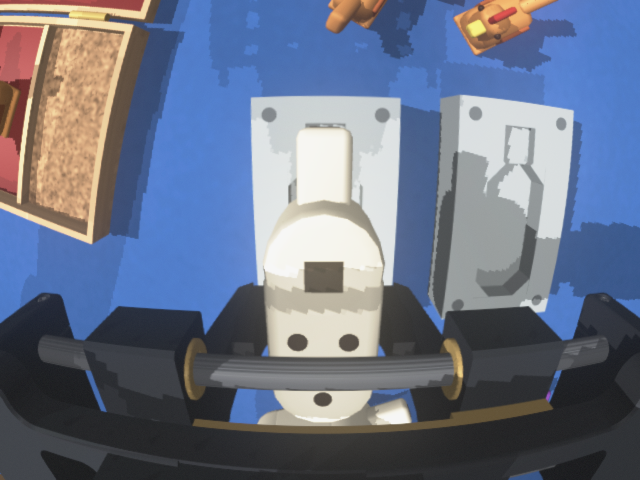

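The wrist view shows the ocarina held level and clear of the mould, mouthpiece at (325,165) and holes up. I'm turning it and carrying it over to the bay.

drive_tool([
  {"tx":0,"ty":0,"tz":0,"ax":0,"ay":0,"az":0.1,"hand":-1},
  {"tx":0,"ty":0,"tz":0,"ax":0,"ay":0,"az":0.1,"hand":-1},
  {"tx":0,"ty":0,"tz":0,"ax":0,"ay":0,"az":0.1,"hand":-1},
  {"tx":0.001,"ty":-0.02,"tz":0,"ax":0,"ay":0,"az":0,"hand":-1},
  {"tx":0.001,"ty":-0.03,"tz":0,"ax":0,"ay":0,"az":0,"hand":-1},
])

```text
time: 5.92
position: [463.1, -146.0, 161.9]
ee_rot: [0.001, 1.0, -0.025, -0.001]
wrist_force: [0.6, 0.4, -1.9]
grip_width: 46.1
grip_force: 20.0
```

drive_tool([
  {"tx":0.001,"ty":-0.03,"tz":0,"ax":0,"ay":0,"az":0,"hand":-1},
  {"tx":0.001,"ty":-0.03,"tz":0,"ax":0,"ay":0,"az":0,"hand":-1},
  {"tx":0.001,"ty":-0.03,"tz":0,"ax":0,"ay":0,"az":0,"hand":-1},
  {"tx":0.001,"ty":-0.03,"tz":0,"ax":0,"ay":0,"az":0,"hand":-1},
  {"tx":0.001,"ty":-0.03,"tz":0,"ax":0,"ay":0,"az":0,"hand":-1},
])

```text
time: 6.33
position: [474.5, 7.8, 161.9]
ee_rot: [0.0, 1.0, -0.021, -0.001]
wrist_force: [1.1, -0.6, -1.7]
grip_width: 45.8
grip_force: 20.0
```

drive_tool([
  {"tx":0.002,"ty":-0.025,"tz":0,"ax":0,"ay":0,"az":0,"hand":-1},
  {"tx":0.001,"ty":-0.014,"tz":0,"ax":0,"ay":0,"az":0,"hand":-1},
  {"tx":0,"ty":0,"tz":0,"ax":0,"ay":0,"az":0,"hand":-1},
  {"tx":0,"ty":0,"tz":0,"ax":0,"ay":0,"az":0,"hand":-1},
  {"tx":0,"ty":0,"tz":0,"ax":0,"ay":0,"az":0,"hand":-1},
])

```text
time: 6.75
position: [479.3, 43.7, 162.3]
ee_rot: [0.001, 1.0, -0.022, -0.001]
wrist_force: [0.1, -0.9, -1.9]
grip_width: 46.0
grip_force: 20.0
```

Run:
```python
from h import *
f=robot.grab_frame('wrist');save(f,'w4.png');W=wcloud(f)
hsv=cv2.cvtColor(f["pixels"],cv2.COLOR_RGB2HSV);z=W[...,2]
m=(np.hypot(W[...,0]-490,W[...,1]-46)<110)&(z<13)&(z>4)&(hsv[...,0]>8)&(hsv[...,0]<25)&(hsv[...,1]<170)
P=W[cv2.morphologyEx(m.astype(np.uint8),cv2.MORPH_OPEN,np.ones((3,3)))>0]
print(len(P),cv2.minAreaRect(P[:,:2].astype(np.float32)),np.median(P[:,2]))
delta([479.2,45.7,165],-2.42)
```

```text
10087 ((519.5046997070312, 62.836334228515625), (134.5653533935547, 117.85364532470703), 87.55338287353516) 10.158454545963252
t 6.8 p [479.5  43.4 162.5] xang -2.57 tilt [-0.0013 -0.0014] w 45.9
tool delta [-0.4 -2.3 -2.5]
az -0.0027
```

View pics/w4.png

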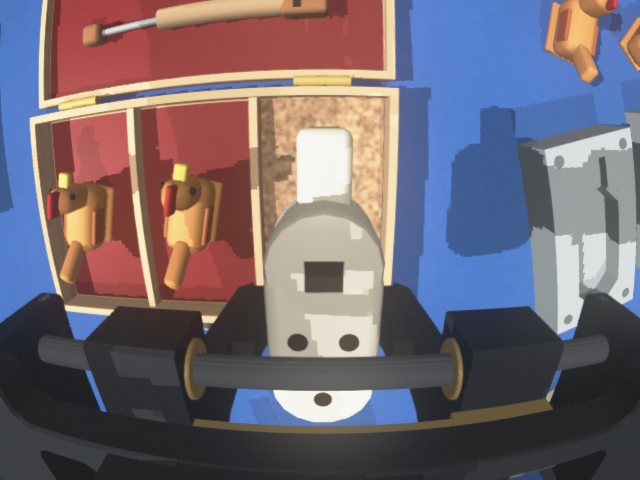

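The wrist view shows the ocarina over the cork bay (cork columns 260–388) and parallel to it, with the roosters clear to the left. Lowering now.

drive_tool([
  {"tx":0,"ty":-0.002,"tz":0.02,"ax":0,"ay":0,"az":-0.002,"hand":-1},
  {"tx":0,"ty":0,"tz":0.03,"ax":0,"ay":0,"az":0,"hand":-1},
  {"tx":0,"ty":0,"tz":0.025,"ax":0,"ay":0,"az":0,"hand":-1},
  {"tx":0,"ty":0,"tz":0.015,"ax":0,"ay":0,"az":0,"hand":-1},
  {"tx":0,"ty":0,"tz":0.008,"ax":0,"ay":0,"az":0,"hand":-1},
])

```text
time: 7.22
position: [479.1, 45.3, 63.0]
ee_rot: [0.001, 1.0, -0.022, -0.002]
wrist_force: [0.5, 0.1, -1.5]
grip_width: 46.1
grip_force: 20.0
```

drive_tool([
  {"tx":0,"ty":0,"tz":0,"ax":0,"ay":0,"az":0,"hand":-1},
  {"tx":0,"ty":0,"tz":0,"ax":0,"ay":0,"az":0,"hand":-1},
  {"tx":0,"ty":0,"tz":0,"ax":0,"ay":0,"az":0,"hand":-1},
  {"tx":0,"ty":0,"tz":0,"ax":0,"ay":0,"az":0,"hand":-1},
  {"tx":0,"ty":0,"tz":0,"ax":0,"ay":0,"az":0,"hand":-1},
])

```text
time: 7.63
position: [480.7, 47.1, 65.8]
ee_rot: [-0.0, 1.0, -0.02, 0.001]
wrist_force: [0.1, -0.6, -1.8]
grip_width: 45.8
grip_force: 20.0
```

Run:
```python
from h import *
f=robot.grab_frame('wrist');delta([479.2,45.7,52],-2.42)
```

```text
t 7.68 p [480.6  47.2  65.7] xang -2.33 tilt [0.0016 0.0002] w 45.7
tool delta [-1.4  1.5 13.7]
az 0.0016
```

drive_tool([
  {"tx":-0.0012,"ty":0.0013,"tz":0.005,"ax":0,"ay":0,"az":0,"hand":-1},
  {"tx":0,"ty":0,"tz":0.004,"ax":0,"ay":0,"az":0,"hand":-1},
  {"tx":0,"ty":0,"tz":0.002,"ax":0,"ay":0,"az":0,"hand":-1},
  {"tx":0,"ty":0,"tz":0,"ax":0,"ay":0,"az":0,"hand":-1},
  {"tx":0,"ty":0,"tz":0,"ax":0,"ay":0,"az":0,"hand":-1},
])

```text
time: 8.1
position: [478.6, 45.8, 53.6]
ee_rot: [0.0, 1.0, -0.02, -0.0]
wrist_force: [-0.1, -0.0, -2.3]
grip_width: 46.2
grip_force: 20.0
```

drive_tool([
  {"tx":0,"ty":0,"tz":0.001,"ax":0,"ay":0,"az":0,"hand":-1},
  {"tx":0,"ty":0,"tz":0,"ax":0,"ay":0,"az":0,"hand":-1},
  {"tx":0,"ty":0,"tz":0,"ax":0,"ay":0,"az":0,"hand":-1},
])

```text
time: 8.35
position: [478.8, 45.9, 52.9]
ee_rot: [0.0, 1.0, -0.02, 0.0]
wrist_force: [0.1, 0.7, -2.5]
grip_width: 45.8
grip_force: 20.0
```

drive_tool([
  {"tx":0,"ty":0,"tz":0.0007,"ax":0,"ay":0,"az":0,"hand":-1},
  {"tx":0,"ty":0,"tz":0,"ax":0,"ay":0,"az":0,"hand":-1},
  {"tx":0,"ty":0,"tz":0,"ax":0,"ay":0,"az":0,"hand":-1},
  {"tx":0,"ty":0,"tz":0,"ax":0,"ay":0,"az":0,"hand":-1},
])

```text
time: 8.68
position: [478.8, 45.9, 52.2]
ee_rot: [0.0, 1.0, -0.02, 0.0]
wrist_force: [-1.0, -0.4, -2.5]
grip_width: 45.9
grip_force: 20.0
```

drive_tool([
  {"tx":0,"ty":0,"tz":0.0005,"ax":0,"ay":0,"az":0,"hand":-1},
  {"tx":0,"ty":0,"tz":0,"ax":0,"ay":0,"az":0,"hand":-1},
  {"tx":0,"ty":0,"tz":0,"ax":0,"ay":0,"az":0,"hand":-1},
  {"tx":0,"ty":0,"tz":0,"ax":0,"ay":0,"az":0,"hand":-1},
])

```text
time: 9.02
position: [478.9, 45.8, 51.9]
ee_rot: [0.0, 1.0, -0.02, 0.0]
wrist_force: [-0.1, -0.1, 2.8]
grip_width: 46.2
grip_force: 20.0
```

Contact: the vertical force went from -2.5 to +2.8 N at the expected height. Opening to about 64 mm.

drive_tool([
  {"tx":0,"ty":0,"tz":0,"ax":0,"ay":0,"az":0,"hand":0.45},
  {"tx":0,"ty":0,"tz":0,"ax":0,"ay":0,"az":0,"hand":0.45},
  {"tx":0,"ty":0,"tz":0,"ax":0,"ay":0,"az":0,"hand":0.45},
  {"tx":0,"ty":0,"tz":0,"ax":0,"ay":0,"az":0,"hand":0.45},
  {"tx":0,"ty":0,"tz":0,"ax":0,"ay":0,"az":0,"hand":0.45},
])

```text
time: 9.43
position: [478.8, 45.9, 51.6]
ee_rot: [0.0, 1.0, -0.02, -0.0]
wrist_force: [-0.1, -0.3, -0.6]
grip_width: 63.7
grip_force: 0.0
```

drive_tool([
  {"tx":0,"ty":0,"tz":-0.01,"ax":0,"ay":0,"az":0,"hand":0.45},
  {"tx":0,"ty":0,"tz":-0.025,"ax":0,"ay":0,"az":0,"hand":0.45},
  {"tx":0,"ty":0,"tz":-0.03,"ax":0,"ay":0,"az":0,"hand":0.45},
  {"tx":0,"ty":0,"tz":-0.03,"ax":0,"ay":0,"az":0,"hand":0.45},
  {"tx":0,"ty":0,"tz":-0.03,"ax":0,"ay":0,"az":0,"hand":0.45},
])

```text
time: 9.85
position: [478.3, 45.7, 178.6]
ee_rot: [0.0, 1.0, -0.02, -0.0]
wrist_force: [0.7, -0.6, -0.3]
grip_width: 63.7
grip_force: 0.0
```

drive_tool([
  {"tx":-0.02,"ty":0,"tz":-0.02,"ax":0,"ay":0,"az":0,"hand":0.45},
  {"tx":-0.02,"ty":0,"tz":-0.01,"ax":0,"ay":0,"az":0,"hand":0.45},
  {"tx":0,"ty":0,"tz":0,"ax":0,"ay":0,"az":0,"hand":0.45},
  {"tx":0,"ty":0,"tz":0,"ax":0,"ay":0,"az":0,"hand":0.45},
])

```text
time: 10.18
position: [438.5, 47.6, 207.8]
ee_rot: [-0.0, 1.0, -0.02, 0.001]
wrist_force: [1.1, -0.3, -0.0]
grip_width: 63.5
grip_force: 0.0
```

Run:
```python
from h import *
f=robot.grab_frame('wrist');save(f,'w5.png');W=wcloud(f)
m=(np.hypot(W[...,0]-477,W[...,1]-46)<75)&(W[...,2]>45)&(W[...,2]<70);P=W[m]
print(cv2.minAreaRect(P[:,:2].astype(np.float32)),np.median(P[:,2]));delta([479,46,200],-2.42)
```

```text
((477.5810852050781, 46.05248260498047), (45.49600601196289, 98.32376098632812), 86.74950408935547) 58.00314746598036
t 10.23 p [439.3  47.6 207.2] xang -2.32 tilt [0.0016 0.0002] w 64.2
tool delta [39.7 -0.   7.3]
az 0.0018
```

View pics/w5.png

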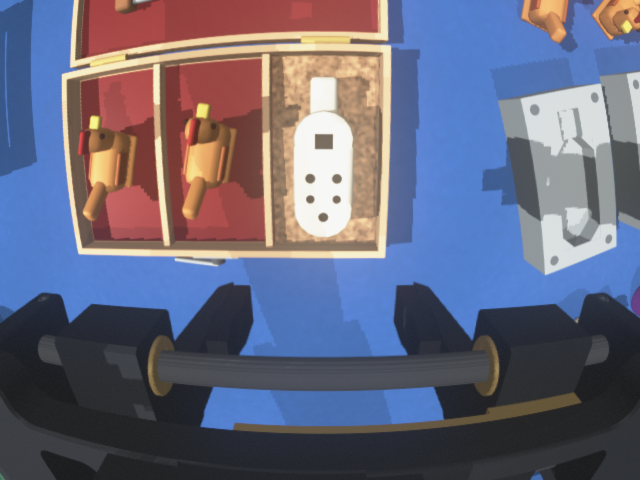

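The ocarina lies upright, lengthwise and centred in the cork bay at (323,165). The roosters are undisturbed and the gripper is clear.

```bash
python3 -c "
from cell import robot
print(robot.job_done())"
```

```text
the job is handed in; nothing more can be done
None
```

The bone-white ocarina now lies upright, finger holes on top, lengthwise in the cork-lined bay; it was set down in the grip and released, nothing else appeared disturbed, and the job was handed in at about 10 s.

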